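Hold a round flask down on the touch-start mixer

ROBOT

A 6-joint arm with a two-finger parallel gripper is mounted at the origin on the work surface. World frame = base frame: x ahead of the robot, y to its left, z up, the work surface at z = 0. Lengths are in mm, angles in rad, forces in N, time in s.
With the tool pointing down it reaches from about 375 to 900 mm from the base axis. Payload 3.1 kg.
Tool frame: the origin (TCP) lies midway between the tips of the shut fingers; the grasp point (between the pads) lies 19 mm behind it; z points along the fingers, x is the direction in which the jaws open and shut, and the axes are right-handed (so a half turn about z gives the same grasp; the last joint's range is limited). The gripper opens to 87 mm and grips with 3 to 60 N. Pads are 19 mm wide; open, the fingers measure 117 mm over their backs; the gripper's body (75 mm by 190 mm) begins 51 mm behind the grasp point.
Start: joints at [-0.178, 0.527, 1.433, -0, 1.181, -0.178], TCP at [624.977, 0.034, 222.548] pointing down, gripper open.
Joint ranges: [-3.08, 3.08], [-0.75, 2.2], [0.22, 2.44], [-1.43, 4.57], [0, 2.65], [-2.85, 2.85]. Speed limits (rad/s): [2.79, 2.79, 3.14, 3.14, 3.14, 3.14].

INTERFACE

Orientations are given as a rotation vector (axis times angle).
In Python, from rig import manip gives the robot as it stands. The module is installed in compiled form; this text tells all that it offers. Calls block until the motion is done:
- manip.move_pose(position, orientation): joint-space move of the TCP to a pose.
- manip.move_straight(position, ori=None, speed=150): straight line of the TCP; ori=None keeps the orientation; speed is the mean speed in mm/s.
- manip.move_j(angles): joint-space move.
- manip.release() and manip.grab(squeeze=None): open the fingers fully, or close them until they stop; squeeze is the grip in N (None keeps the last).
- manip.hold(seconds).
- manip.inverse_kinematics(position, orientation): joint angles nearest the present ones, or None.
- manip.read_state(): the state.
- manip.camera(name): name is "scene" or "side" or "wrist"; returns a dict with "color" (480x640x3 uint8, blue, green, red), "z_map" (480x640 float32, mm along the optical axis (not along the pixel's ray), 0 where there is no reading), "intrinsics" (3x3 intrinsics, pixels), "cam_to_world" (4x4, takes a point from camera to world coordinates). Camera axes: x right, y down, z forward; pixel columns grow to the right and rows downward; lengths in mm; the calibration is good to about 2 mm. A picture is of the moment at which its call begins.
A pose or a line that the arm cannot do raises manip.MotionError and nothing moves.
- manip.finish_job(): hands the job in, once; it reports no verdict.
The state is a dict: "time": time; "q": joint angles; "joint_velocities": joint speeds; "effort": joint torques, N m; "tool_pos": TCP position; "tool_rot": TCP orientation; "wrist_force": force on the tool from outside, world axes, zero at the start; "torque": the same for the moment, N m; "grip_width": opening from 0.0 (shut) to 1.0 (fully open).
Only numpy, scipy, OpenCV 4.12 (cv2) and the standard library are available. Lean on these libraries where they do the work, as an engineer would, in place of code of your own. Each camera call takes 0.05 s, during which the arm holds its last target.

TASK

The round flask has to be shaken on the touch-start vortex mixer: push the dished cup insert (not the flat one), hollow side up, fully home into the socket of the mixer's head and let go of it. Then lift the glass flask out of its cork ring without ever letting it fall, stand it upright in the cup, push it straight down until the sprung head is right down, and finish still holding it down there, the gripper touching only the flask. Leave the flat insert and the plaster model where they are.

Things in the scene. Friction and masses are not known exactly. Their poses are not given: they have to be found in the camera images.
- mixer: Vortex mixer, fixed to the bench: a light-grey rounded housing, 124 mm wide (its y), reaching 85 mm to its -x (low sloped control panel) and 75 mm to its +x, 60 mm high. Origin on the bench right under the axis of the round sprung head; z up. It stands level, turned about the vertical.
- mixer_head (a joint): How far the mixer's sprung head is pushed down, m: 0 = up (rest), 0.008 = right down on its stop. Spring: about 7 N (weights on it included) to start moving it, rising by 1 N per mm to about 15 N at the stop; the weight of insert and flask alone does not move it. It springs back when let go.
- socket (a point): Centre of the mouth of the round socket in the mixer's head (moves with the head; 85 mm above the bench at rest; z up). The socket is a vertical blind hole 43 mm in diameter and 14 mm deep, with a flat metal rim 52 mm in outer diameter that stands 25 mm clear above the housing.
- cup_insert: Grey rubber cup insert, 60 g: a round spigot 40 mm in diameter and 12 mm high below (foot bevelled by 3 mm), above it a round cup 56 mm in diameter and 18 mm high with a round hollow on top (mouth 46 mm in diameter, 10 mm deep). 30 mm high in all. Starts on the bench on its spigot, hollow up. Origin: centre of the spigot's underside; z towards the hollow. Pushed in fully, the cup's shoulder rests on the socket's rim, the origin 12 mm below the socket's mouth.
- flask: Amber round-bottom flask with a white stopper, 126 mm high, about 170 g: a ball 64 mm in diameter, above it a straight vertical neck 27 mm in diameter from 65 to 106 mm above the ball's lowest point, a 30 mm wide lip and stopper from there to 126 mm. Origin: the lowest point of the ball; z up along the neck. Starts upright in the cork ring, origin 19 mm above the bench. Standing in the cup insert its origin is 20 mm above the insert's origin.
- cork_ring: Cork ring in which the flask stands at the start: 84 mm outer, 48 mm inner diameter, 30 mm high, loose on the bench. Origin: centre of its underside.
- flat_insert: The other grey rubber insert, not to be used: the same 40 mm spigot, 12 mm high, under a flat ribbed disc 70 mm in diameter and 8 mm thick. Loose on the bench, flat side up. Origin: centre of the spigot's underside. Leave it alone.
- plaster_model: Horseshoe plaster model of a jaw, 66 x 60 mm, 35 mm high, loose on the bench. Origin: centre of its underside. Leave it alone.
There are look-alikes about, which are no part of the job. What is shaped like the cup_insert but orange or turquoise is not meant.

How it is judged (in metres and radians):
On the way:
1. the cup insert sits fully home in the mixer's socket, hollow up, let go of (horizontal distance between cup_insert and socket below 0.003 m and z of cup_insert in the frame of socket between -0.016 and -0.01 m and angle between cup_insert's own z axis and vertical below 0.08 rad and contact force between each of the fingers, the arm and cup_insert below 0.3 N), for 0.2 s.
At the end, for the whole second after the job is handed in: Head held down over 6 of its 8 mm; insert hollow up in the socket (within 3 mm, foot over 10 mm deep); flask at rest in the cup (within 4 mm), upright within 0.14 rad, pressing with over 5 N, fingers on it with over 1 N; robot off insert and mixer; flask touches only cup and fingers (all of step 1 and value of joint mixer_head above 0.006 m and horizontal distance between flask and cup_insert below 0.004 m and z of flask in the frame of cup_insert below 0.023 m and angle between flask's own z axis and vertical below 0.14 rad and linear speed of flask below 0.02 m/s and contact force between flask and cup_insert above 5 N and contact force between the fingers and flask above 1 N and contact force between each of flask, the fingers, the arm and mixer below 0.3 N); the arm keeps its last pose, push and grip.
It fails at once if the flat insert was moved more than 20 mm (distance of flat_insert from where it was at the start of the episode above 0.02 m).
It fails at once if the plaster model was moved more than 20 mm (distance of plaster_model from where it was at the start of the episode above 0.02 m).
It fails at once if the glass flask fell: it moved faster than 0.4 m/s with the fingers off it (linear speed of flask above 0.4 m/s and contact force between the fingers and flask below 0.05 N).
It fails at once if the flask fell over: tilted by more than 1 rad (angle between flask's own z axis and vertical above 1 rad).
It also fails if it takes over 61 s, if anything falls off the work surface, if the arm or the gripper's body presses on something with over 40 N, if the wrist force passes 120 N, or if a joint passes its speed limit or range.

## Working session

There is one attempt and no reset: what is moved stays moved. The work goes in short steps, each a Python script; the robot and the scene stay as the last script left them, time stands still between calls to the robot, and variables do not carry over. Pictures are saved under pics/ and viewed, and the job is handed in when it is done.

```bash
mkdir -p pics; cat > h.py <<'E'
import numpy as np, cv2, pickle
from rig import manip
def snap(n,tag):
    d=manip.camera(n); pickle.dump(d,open(f'pics/{tag}.pkl','wb')); cv2.imwrite(f'pics/{tag}.png',d['color']); return d
def cloud(d):
    z=d['z_map'].astype(float);K=d['intrinsics'];v,u=np.mgrid[0:480,0:640]
    P=np.stack([(u-K[0,2])/K[0,0]*z,(v-K[1,2])/K[1,1]*z,z,np.ones_like(z)],-1)@np.array(d['cam_to_world']).T
    P=P[...,:3]; P[z<=0]=np.nan; return P
E
python3 - <<'E'
from h import *
for n in('scene','side','wrist'):
    d=snap(n,n+'0'); print(n,np.round(d['cam_to_world'],3).tolist(),d['intrinsics'][0][0],(d['z_map']>0).mean())
print(manip.read_state())
E
```

```text
scene [[0.613, 0.668, -0.421, 893.337], [0.79, -0.514, 0.334, -307.135], [0.007, -0.537, -0.843, 841.059], [0.0, 0.0, 0.0, 1.0]] 458.7052366979795 0.99603515625
side [[0.985, -0.093, 0.142, 403.198], [-0.169, -0.462, 0.87, -797.236], [-0.015, -0.882, -0.471, 515.209], [0.0, 0.0, 0.0, 1.0]] 447.0233264362603 0.9961458333333333
wrist [[1.0, 0.0, -0.001, 622.866], [0.0, -0.965, -0.261, 71.729], [-0.001, 0.261, -0.965, 384.081], [0.0, 0.0, 0.0, 1.0]] 428.923546804168 0.9959407552083334
{'time': 0.15, 'q': array([-1.78507013e-01,  5.28272344e-01,  1.43358652e+00,  1.13767770e-05,
        1.18141254e+00, -1.78522274e-01]), 'joint_velocities': array([-1.79303718e-03, -4.02912195e-03, -1.49165781e-03,  3.40885458e-05,
        1.29143299e-03,  7.73727769e-04]), 'effort': array([ 9.14956272e-04, -4.40429199e+01, -1.76841742e+01,  6.33679633e-02,
        5.52540855e-02, -1.06930895e-04]), 'tool_pos': array([6.24446011e+02, 1.28302600e-01, 2.21791149e+02]), 'tool_rot': array([-3.14128314e+00, -1.71730036e-05,  2.59187605e-03]), 'wrist_force': array([ 0.12818238,  0.63474353, -0.2846906 ]), 'torque': array([-0.00950274,  0.0025921 , -0.00830205]), 'grip_width': 1.0023321481202756}
```

View pics/scene0.png

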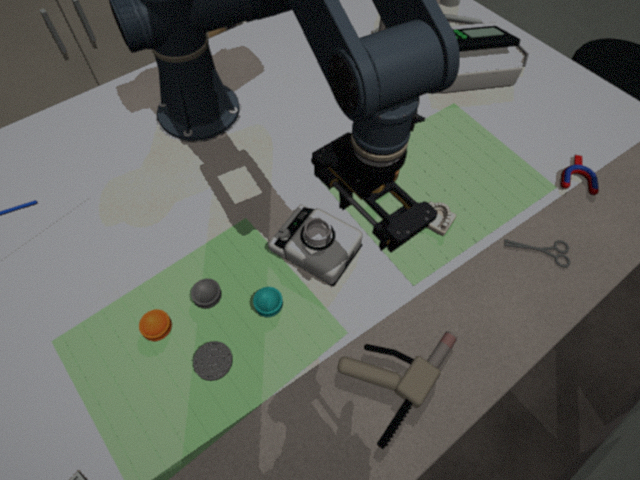

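View pics/side0.png

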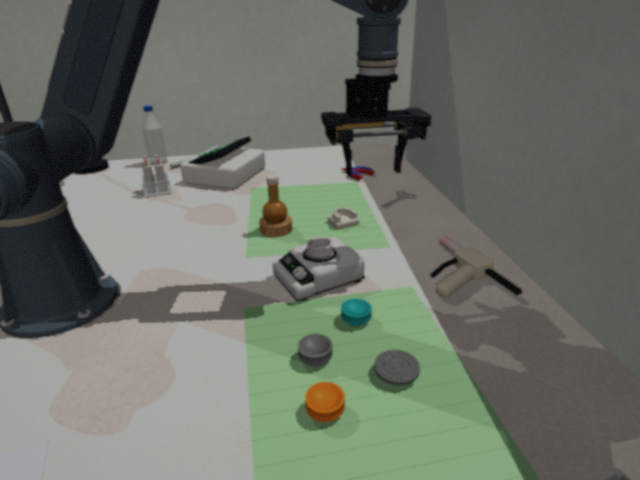

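View pics/wrist0.png

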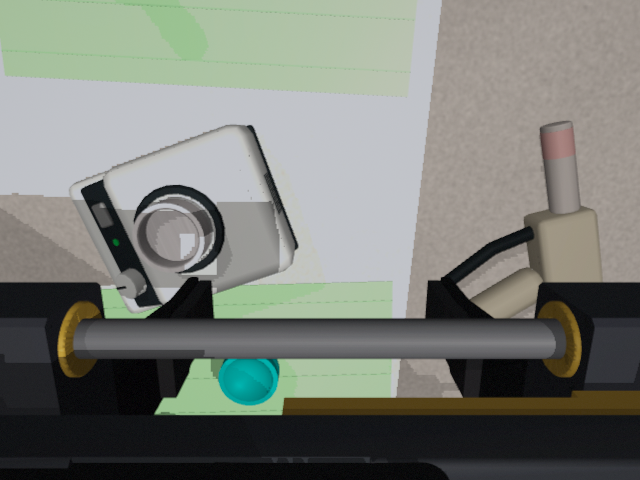

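The scene view shows the grey cup at (205,292), flat insert at (212,360) and mixer head at (318,233). The side view shows the flask in its ring at (275,215). The wrist view shows the socket at about (172,235).

```bash
python3 - <<'E'
from h import *
L=lambda t:pickle.load(open(f'pics/{t}.pkl','rb'))
for t,pts in (('scene0',{'cup':(205,287),'flat':(212,355),'org':(154,320),'teal':(267,297),'head':(318,233),'plaster':(440,215)}),('side0',{'cup':(315,342),'cupfoot':(315,360),'flat':(397,362),'teal':(356,305),'flask':(275,212),'stopper':(272,177),'ring':(276,228),'plaster':(345,213),'head':(318,243)}),('wrist0',{'sock':(172,235),'rim':(140,235),'rim2':(208,235),'hous':(235,180)})):
    P=cloud(L(t))
    for k,(u,v) in pts.items(): print(t,k,np.round(np.nanmedian(P[v-1:v+2,u-1:u+2].reshape(-1,3),0)))
E
```

```text
scene0 cup [ 457. -244.   22.]
scene0 flat [ 581. -302.   20.]
scene0 org [ 459. -354.   22.]
scene0 teal [ 548. -161.   21.]
scene0 head [517. -12.  70.]
scene0 plaster [616. 247.  15.]
side0 cup [ 473. -233.   24.]
side0 cupfoot [ 467. -274.   23.]
side0 flat [ 592. -299.   21.]
side0 teal [ 562. -147.   25.]
side0 flask [440. 207.  64.]
side0 stopper [440. 231. 145.]
side0 ring [439. 195.  26.]
side0 plaster [625. 255.  23.]
side0 head [517.  11.  74.]
wrist0 sock [511. -11.  71.]
wrist0 rim [492.  -8.  83.]
wrist0 rim2 [539. -10.  74.]
wrist0 hous [559.  29.  60.]
```

```bash
python3 - <<'E'
from h import *
D=[np.pi,0,0]
D=[-3.1416,0,0]
for n,p in (('cup',[465,-250,222]),('head',[516,-10,222]),):
    manip.move_pose(p,D); snap('wrist',n+'1'); print(manip.read_state()['time'],manip.read_state()['tool_pos'])
manip.move_pose([441,200,260],D);snap('wrist','flask1');snap('scene','scene1');snap('side','side1');print(manip.read_state()['time'])
a=[cv2.resize(cv2.imread(f'pics/{n}1.png'),(400,300)) for n in('cup','head','flask','scene')]
cv2.imwrite('pics/m1.png',np.vstack([np.hstack(a[:2]),np.hstack(a[2:])]))
E
```

```text
1.3417 [ 465.8452671  -249.22038134  222.06935152]
2.3583 [516.41275358 -10.96311365 222.02907505]
3.4083
```

View pics/m1.png

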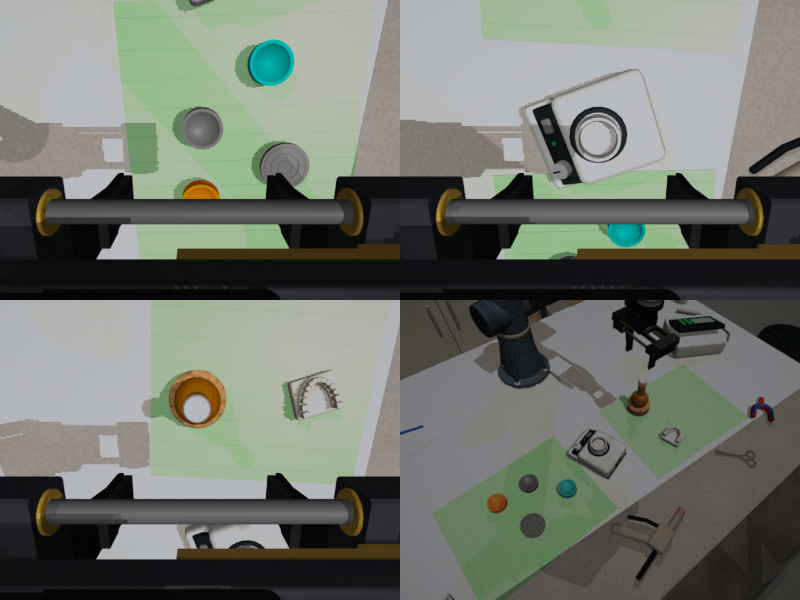

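The montage shows the cup at full-res (404,258), the socket at (396,275) in its frame, the stopper at (394,816-600…≈215) and the plaster model off to the right.

```bash
cat >> h.py <<'E'
def ray(d,uv,z):
    T=np.array(d['cam_to_world']);r=T[:3,:3]@np.linalg.inv(d['intrinsics'])@np.array([uv[0],uv[1],1.]);o=T[:3,3]
    return o+r*(z-o[2])/r[2]
def fitc(xy):
    from scipy.optimize import least_squares
    f=lambda p:np.hypot(*(xy-p[:2]).T)-p[2]
    s=least_squares(f,[*xy.mean(0),25],loss='soft_l1'); return s.x,np.sqrt((f(s.x)**2).mean())
E
python3 - <<'E'
from h import *
L=lambda t:pickle.load(open(f'pics/{t}.pkl','rb'))
def sel(d,uv,rad,zlo,zhi):
    P=cloud(d);v,u=np.mgrid[0:480,0:640];m=(np.hypot(u-uv[0],v-uv[1])<rad)&(P[...,2]>zlo)&(P[...,2]<zhi);return P,m
def con(m):
    c,_=cv2.findContours(m.astype('uint8'),0,1);return max(c,key=cv2.contourArea)[:,0]
d=L('cup1')
for n,uv,z in(('cup',(404,258),30),):
    P,m=sel(d,uv,50,z-9,z+6); c=con(m); print(n,len(c),cv2.fitEllipse(c))
    print(' rayfit',fitc(np.array([ray(d,p,z-2)[:2] for p in c])))
    hsv=cv2.cvtColor(d['color'],cv2.COLOR_BGR2HSV);m2=m&(hsv[...,1]<40);c=con(m2);print(' colfit',fitc(np.array([ray(d,p,z-2)[:2] for p in c])))
    top=P[m&(P[...,2]>z-3)];print(' top',fitc(top[:,:2]),np.nanpercentile(P[m][:,2],[5,50,95,99]))
d=L('head1');P,m=sel(d,(396,275),60,79,92);print('head z',np.nanmedian(P[m][:,2]),m.sum());c=con(m);print(cv2.fitEllipse(c),fitc(np.array([ray(d,p,85)[:2] for p in c])))
print(' pts',fitc(P[m][:,:2]))
# inner
c,h=cv2.findContours(m.astype('uint8'),cv2.RETR_CCOMP,1)
for k,hh in zip(c,h[0]):
    if len(k)>40: print('  contour',hh[3],fitc(np.array([ray(d,p,85)[:2] for p in k[:,0]])))
d=L('flask1');P=cloud(d);m=(P[...,2]>138)&(P[...,2]<155);v,u=np.mgrid[0:480,0:640];m&=(abs(u-394)<60)&(abs(v-215)<60)
print('stop',m.sum(),np.nanmedian(P[m][:,2]));c=con(m);print(cv2.fitEllipse(c),fitc(np.array([ray(d,p,145)[:2] for p in c])))
m=(P[...,2]>22)&(P[...,2]<36)&(abs(u-394)<80)&(abs(v-200)<80);print('ring',m.sum(),fitc(np.array([ray(d,p,30)[:2] for p in con(m)])))
E
```

```text
cup 49 ((444.5632629394531, 246.00733947753906), (10.677877426147461, 16.122966766357422), 171.91099548339844)
 rayfit (array([ 572.67996384, -282.88474684,    4.71307995]), np.float64(1.580459154903332))
 colfit (array([ 572.67996384, -282.88474684,    4.71307995]), np.float64(1.580459154903332))h.py:15: RuntimeWarning: Mean of empty slice.
  s=least_squares(f,[*xy.mean(0),25],loss='soft_l1'); return s.x,np.sqrt((f(s.x)**2).mean())
  ret = um.true_divide(
Traceback (most recent call last):
  File "h.py", line 15, in fitc
    s=least_squares(f,[*xy.mean(0),25],loss='soft_l1'); return s.x,np.sqrt((f(s.x)**2).mean())
ValueError: Initial guess is outside of provided bounds
```

I scaled the montage wrongly; the factor is 1.6. That puts the cup at (323,205), socket at (312,219) and stopper at (315,173).

```bash
python3 - <<'E'
from h import *
L=lambda t:pickle.load(open(f'pics/{t}.pkl','rb'))
def sel(d,uv,rad,zlo,zhi):
    P=cloud(d);v,u=np.mgrid[0:480,0:640];m=(np.hypot(u-uv[0],v-uv[1])<rad)&(P[...,2]>zlo)&(P[...,2]<zhi);return P,m
def con(m):
    c,_=cv2.findContours(m.astype('uint8'),0,1);return max(c,key=cv2.contourArea)[:,0]
d=L('cup1');z=30
P,m=sel(d,(323,205),45,14,36); c=con(m); print(len(c),cv2.fitEllipse(c),np.nanpercentile(P[m][:,2],[5,50,95,99]))
print(' rayfit',fitc(np.array([ray(d,p,z-2)[:2] for p in c])))
hsv=cv2.cvtColor(d['color'],cv2.COLOR_BGR2HSV);v,u=np.mgrid[0:480,0:640];m2=(np.hypot(u-323,v-205)<45)&(hsv[...,1]<40);c=con(m2);print(' colfit',fitc(np.array([ray(d,p,z-2)[:2] for p in c])))
top=P[m&(P[...,2]>27)];print(' top',fitc(top[:,:2]))
d=L('head1');P,m=sel(d,(312,219),60,79,92);print('head z',np.nanmedian(P[m][:,2]),m.sum())
c,h=cv2.findContours(m.astype('uint8'),cv2.RETR_CCOMP,1)
for k,hh in zip(c,h[0]):
    if len(k)>40: print('  contour',hh[3],cv2.fitEllipse(k),fitc(np.array([ray(d,p,85)[:2] for p in k[:,0]])))
d=L('flask1');P,m=sel(d,(315,173),50,138,155)
print('stop',m.sum(),np.nanmedian(P[m][:,2]));c=con(m);print(cv2.fitEllipse(c),fitc(np.array([ray(d,p,145)[:2] for p in c])))
P,m=sel(d,(315,170),80,22,36);print('ring',m.sum(),fitc(np.array([ray(d,p,30)[:2] for p in con(m)])))
E
```

```text
188 ((323.5733642578125, 205.37081909179688), (65.51297760009766, 66.94446563720703), 179.26393127441406) [20.23292937 26.83805272 30.9868288  31.67787681]
 rayfit (array([ 468.02659817, -247.16100759,   28.18527819]), np.float64(0.4816378505651117))
 colfit (array([ 467.83050184, -247.05036787,   28.06781616]), np.float64(0.42211165804463907))
 top (array([ 468.05582889, -247.09868458,   24.23486229]), np.float64(2.4238555775875734))
head z 84.9763420939436 1506
  contour -1 ((317.1325988769531, 222.6217498779297), (70.9540786743164, 71.61146545410156), 91.29316711425781) (array([513.46111421,  -9.72138433,  25.89437424]), np.float64(0.283167695699107))
  contour 0 ((317.0907897949219, 221.99835205078125), (56.74839401245117, 59.80371856689453), 91.41869354248047) (array([513.43395496,  -9.05477726,  21.13815254]), np.float64(0.3073145649210509))
stop 1678 144.87189966430634
((314.4972839355469, 174.0817108154297), (45.18922424316406, 45.63447952270508), 0.5317448973655701) (array([437.41845472, 237.28285331,  14.59537414]), np.float64(0.17959216062493988))
ring 2323 (array([437.53028686, 236.96738727,  41.29007404]), np.float64(0.25990348862382284))
```

```bash
cat >> h.py <<'E'
from scipy.spatial.transform import Rotation as Ro
D=np.array([-3.1416,0,0])
def yaw(a): return (Ro.from_euler('z',a)*Ro.from_rotvec(D)).as_rotvec()
def sel(d,uv,rad,zlo,zhi):
    P=cloud(d);v,u=np.mgrid[0:480,0:640];m=(np.hypot(u-uv[0],v-uv[1])<rad)&(P[...,2]>zlo)&(P[...,2]<zhi);return P,m
def con(m):
    c,_=cv2.findContours(m.astype('uint8'),0,1);return max(c,key=cv2.contourArea)[:,0]
def st(s=''):
    r=manip.read_state();print(s,'t%.2f'%r['time'],'p',np.round(r['tool_pos'],2),'F',np.round(r['wrist_force'],1),'g%.3f'%r['grip_width'],'T',np.round(r['torque'],2));return r
E
python3 - <<'E'
from h import *
c=[468,-247]
for a in (np.pi/2,0):
    manip.move_pose([*c,70],yaw(a)); manip.move_straight([*c,5]);st('down')
    manip.grab(8);st('grab'); manip.release(); manip.move_straight([*c,70])
manip.move_pose([*c,222],yaw(0));manip.hold(.2);d=snap('wrist','cup2');st()
u=[d['intrinsics'][0][0]*0+323,205]
P,m=sel(d,(319,203),45,14,36);print(cv2.fitEllipse(con(m)),fitc(np.array([ray(d,p,28)[:2] for p in con(m)])))
E
```

```text
down t6.10 p [ 468.27 -246.84    5.15] F [ 0.4  0.1 -0.4] g1.003 T [ 0.11 -0.07  0.  ]
grab t6.74 p [ 468.14 -247.12    5.31] F [0.2 0.4 3.1] g0.638 T [ 0.1  -0.01  0.01]
down t10.13 p [ 468.05 -247.03    5.  ] F [ 0.1 -0.4 -0.2] g0.996 T [-0.   -0.04 -0.01]
grab t10.78 p [ 468.28 -247.2     5.39] F [-0.9  1.3  4. ] g0.641 T [ 0.03 -0.07 -0.07]
 t13.09 p [ 467.21 -246.43  220.05] F [-0.6 -0.2 -0.2] g1.000 T [ 0.01 -0.03  0.02]
((321.7439880371094, 209.6988525390625), (65.82537841796875, 67.27555084228516), 178.87892150878906) (array([ 466.98035107, -246.61466829,   28.24086855]), np.float64(0.4919938570818538))
```

View pics/cup2.png

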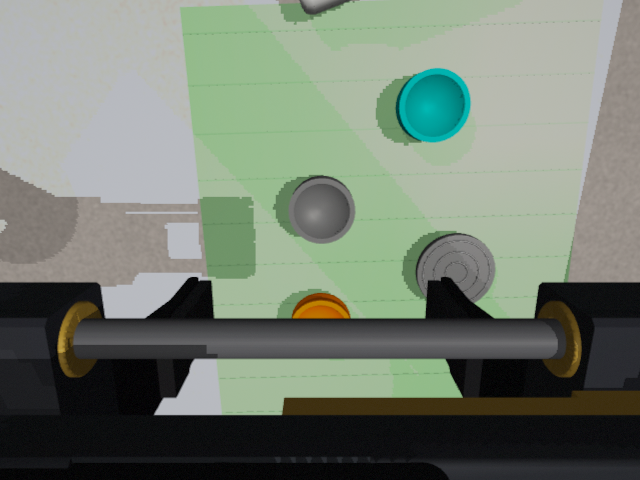

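The cup sits at (322,210) and the grip calibration agrees with the camera to about 1 mm. Next: grasp and insert.

```bash
python3 - <<'E'
from h import *
c=[468.1,-247.1]
manip.move_straight([*c,60],speed=250); manip.move_straight([*c,5]);manip.grab(25);st('grab')
manip.move_straight([*c,150],speed=200);st('lift')
s=[514,-9.5]
manip.move_pose([*s,120],yaw(0));st('above');d=snap('wrist','ins0')
manip.move_straight([*s,93],speed=60)
for z in (89,87,85,83,81):
    manip.move_straight([*s,z],speed=40); r=st(z)
    if abs(r['wrist_force'][2])>12 or np.hypot(*r['wrist_force'][:2])>8: break
E
```

```text
grab t15.06 p [ 468.23 -247.19    5.26] F [ 0.6 -0.   2.6] g0.639 T [-0.    0.03 -0.  ]
lift t15.93 p [ 467.36 -246.53  149.16] F [-0.3  0.7  0.4] g0.638 T [-0.02  0.01  0.  ]
above t16.90 p [514.27 -10.26 119.64] F [0.2 0.7 0.2] g0.638 T [ 0.01  0.03 -0.06]
89 t17.80 p [513.96  -9.39  88.97] F [-0.8 -0.2 -0.3] g0.637 T [-0.04 -0.06  0.08]
87 t18.05 p [513.95  -9.44  86.98] F [-0.9 -0.3  0.1] g0.638 T [-0.02 -0.01  0.03]
85 t18.30 p [513.9   -9.47  84.9 ] F [ 0.4 -0.  -0.6] g0.640 T [-0.03  0.01 -0.01]
83 t18.55 p [513.87  -9.49  82.86] F [-0.7 -0.1 -1.3] g0.636 T [-0.02 -0.04 -0.01]
81 t18.80 p [513.89  -9.47  80.86] F [ 0.4  0.1 -0.2] g0.637 T [ 0.03 -0.02 -0.  ]
```

View pics/ins0.png

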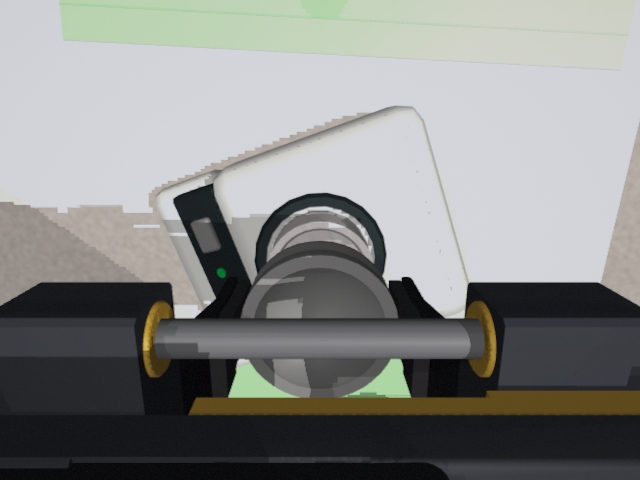

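The picture shows the cup held at (320,320) above the socket, centred in x. It is entering with no resistance, so I continue.

```bash
python3 - <<'E'
from h import *
s=[514,-9.5]
for z in (79.5,78.5,77.5,76.5,75.5,74.5,73.5):
    manip.move_straight([*s,z],speed=40); r=st(z)
    if r['wrist_force'][2]>8: break
manip.release();manip.hold(.3);st('rel')
manip.move_straight([*s,150]);manip.move_pose([*s,222],yaw(0));d=snap('wrist','ins1')
P,m=sel(d,(317,222),50,88,115);print(np.nanpercentile(P[m][:,2],[5,50,95]));c=con(m);print(cv2.fitEllipse(c),fitc(np.array([ray(d,p,102)[:2] for p in c])));st()
E
```

```text
79.5 t19.05 p [513.93  -9.48  79.41] F [-0.2 -0.4 -0.9] g0.638 T [-0.04  0.02 -0.02]
78.5 t19.30 p [513.95  -9.5   78.45] F [ 0.3  0.3 -0.5] g0.637 T [-0.   -0.02 -0.02]
77.5 t19.55 p [514.09  -9.51  78.18] F [-2.   0.3  6.5] g0.638 T [0.04 0.21 0.04]
76.5 t19.80 p [514.09  -9.51  77.36] F [-1.4 -0.3  8.1] g0.643 T [0.06 0.24 0.02]
rel t20.93 p [514.01  -9.51  76.5 ] F [ 0.1 -0.  -0.5] g0.999 T [ 0.04 -0.09 -0.03]
[ 93.26689899  99.8917535  103.94179511]
((319.8962097167969, 228.05123901367188), (81.74822998046875, 82.67992401123047), 0.458187997341156) (array([512.97466855,  -8.70358953,  28.32053435]), np.float64(0.4966000380555279))
 t22.01 p [512.99  -9.31 220.87] F [ 0.2  0.  -0.8] g1.005 T [ 0.05 -0.02 -0.  ]
```

View pics/ins1.png

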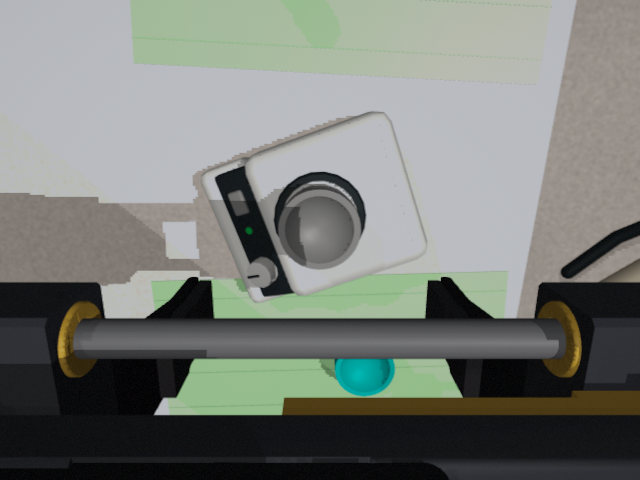

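The cup is seated: its rim top is at about 103 mm and its centre matches the socket, image circle at (320,228). Now the flask.

```bash
python3 - <<'E'
from h import *
f=[437.6,237.1]
manip.move_pose([*f,230],yaw(0));manip.move_straight([*f,87],speed=130);st('down')
manip.grab(35);manip.hold(.1);st('grab')
manip.move_straight([*f,120],speed=60);st('l1')
manip.move_straight([*f,222],speed=130);st('l2');snap('side','lift');snap('scene','lift_s')
E
```

```text
down t24.27 p [438.19 237.12  87.55] F [ 0.6  0.3 -0.5] g1.001 T [-0.01  0.01 -0.  ]
grab t25.38 p [437.72 237.11  87.  ] F [ 1.3 -0.2  0.6] g0.325 T [ 0.03 -0.02  0.01]
l1 t26.07 p [437.5 237.1 120.2] F [-0.5  0.7 -2.2] g0.322 T [-0.01 -0.    0.01]
l2 t27.01 p [436.88 236.86 221.22] F [ 0.4 -0.4 -1.6] g0.323 T [-0.03  0.04  0.05]
```

View pics/lift.png

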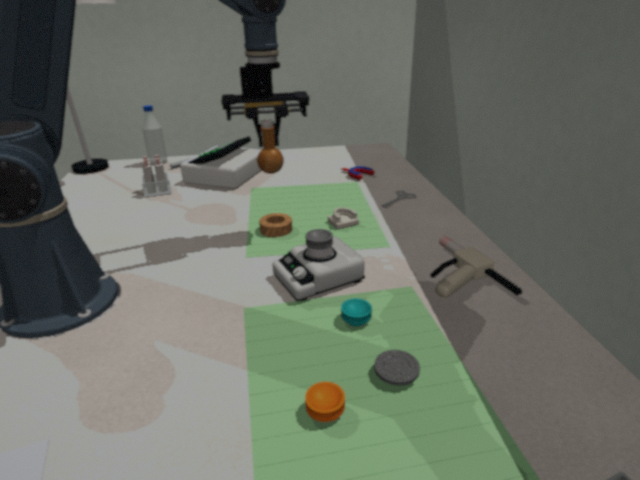

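The flask hangs upright at (270,150) and the ring stayed behind at (276,225). I'll carry it to the cup.

```bash
python3 - <<'E'
from h import *
s=[513.8,-9.4]
manip.move_straight([*s,222],speed=120,ori=yaw(0));st('over')
manip.move_straight([*s,172],speed=80);manip.hold(.2);st('172');snap('side','put')
for z in (168,165,163,162,161,160):
    manip.move_straight([*s,z],speed=40);r=st(z)
    if r['wrist_force'][2]>4:break
E
```

```text
over t29.41 p [513.61  -8.87 222.  ] F [ 0.4 -0.2 -2.6] g0.321 T [-0.02 -0.05 -0.02]
172 t30.38 p [514.24  -9.49 172.59] F [-0.8 -0.2 -1.5] g0.320 T [0.02 0.03 0.04]
168 t30.68 p [513.49  -9.34 167.73] F [ 0.1 -0.5 -1.1] g0.327 T [-0.01  0.07 -0.04]
165 t30.93 p [513.6   -9.37 164.76] F [ 0.7  0.6 -1.6] g0.322 T [ 0.    0.02 -0.05]
163 t31.18 p [513.69  -9.38 162.85] F [ 0.8 -0.8 -1.1] g0.323 T [ 0.02  0.01 -0.  ]
162 t31.43 p [513.76  -9.37 161.93] F [ 0.2  0.  -1.7] g0.323 T [ 0.02 -0.    0.04]
161 t31.68 p [513.89  -9.37 161.23] F [-0.8  0.6  0.8] g0.321 T [ 0.05  0.07 -0.  ]
160 t31.93 p [514.06  -9.4  160.58] F [-1.   1.4  6.1] g0.320 T [0.11 0.17 0.04]
```

View pics/put.png

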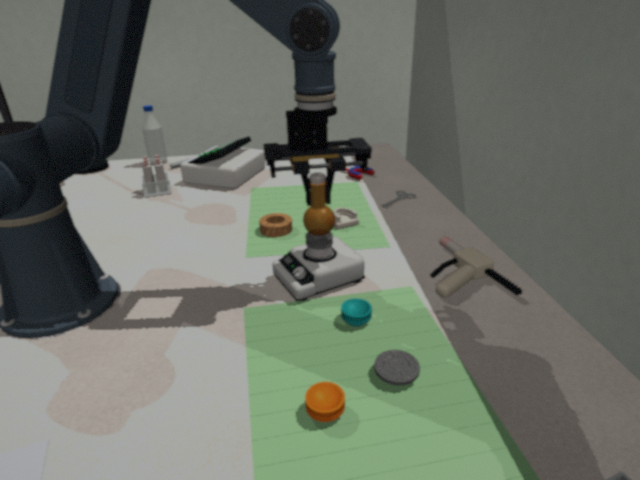

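The flask (318,218) stands above the cup (319,243), and contact came at TCP z of about 161 as predicted. Firming the grip and pushing down.

```bash
python3 - <<'E'
from h import *
s=[513.8,-9.4]
manip.grab(50);st('g')
for z in (158,156,154,153,152,151,150,149):
    manip.move_straight([*s,z],speed=30);manip.hold(.1);r=st(z)
    if r['wrist_force'][2]>19:break
manip.hold(.3);st('hold');snap('side','dn');snap('scene','dn_s')
a=[cv2.resize(cv2.imread('pics/dn.png')[130:310,220:460],(400,300)),cv2.resize(cv2.imread('pics/dn_s.png')[90:300,220:500],(400,300))]
cv2.imwrite('pics/m2.png',np.hstack(a))
E
```

```text
g t32.15 p [514.11  -9.39 160.62] F [-1.4 -0.1  4.8] g0.316 T [ 0.09  0.17 -0.03]
158 t32.50 p [514.22  -9.4  158.88] F [-2.3  1.2  7.2] g0.317 T [ 0.05  0.2  -0.01]
156 t32.85 p [514.27  -9.41 157.14] F [-2.2  0.1  8.4] g0.318 T [ 0.06  0.28 -0.01]
154 t33.20 p [514.33  -9.39 155.38] F [-2.8  0.2 11.1] g0.319 T [0.14 0.36 0.02]
153 t33.55 p [514.37  -9.41 154.52] F [-2.5  1.3 10.8] g0.313 T [0.12 0.42 0.01]
152 t33.90 p [514.41  -9.4  153.65] F [-2.5  0.9 11.5] g0.318 T [0.13 0.46 0.03]
151 t34.25 p [514.41  -9.41 152.77] F [-2.4  0.8 12.4] g0.317 T [ 0.19  0.39 -0.04]
150 t34.60 p [514.67  -9.44 152.52] F [-3.5  1.  17.6] g0.320 T [0.21 0.63 0.04]
149 t34.95 p [514.99  -9.5  152.36] F [-5.6  1.3 23.8] g0.315 T [ 0.23  0.84 -0.03]
hold t35.25 p [514.96  -9.49 152.35] F [-4.5  0.9 22.1] g0.315 T [ 0.2   0.83 -0.01]
```

View pics/m2.png

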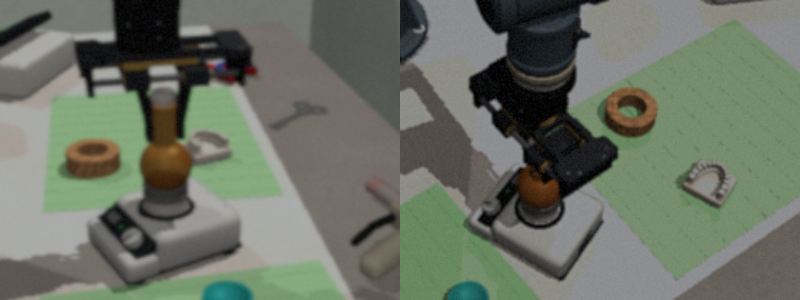

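The force rose about 1 N/mm, then jumped sharply at 152.5, about 8.5 mm below contact: the head is on its stop. The flask is upright in the cup and the robot is clear of the mixer. Handing in.

```bash
python3 - <<'E'
from h import *
st('final');print(manip.finish_job());st('after')
E
```

```text
final t35.35 p [514.97  -9.47 152.36] F [-5.3  1.9 22.8] g0.315 T [ 0.22  0.81 -0.03]
the job is handed in; nothing more can be done
None
the job is handed in; nothing more can be done
```

The job is handed in at 35.4 s, with the flask held down in the cup on the mixer; the simulator gave no verdict.

- **Insert:** I pushed the grey cup insert into the mixer's socket and let go. It met the rim at the expected height. Its top measured about 103–104 mm high, and its centre was within about 1 mm of the socket as measured from the wrist camera.
- **Flask:** I lifted it by the neck and it never fell. The cork ring stayed behind. The flask touched the cup at the predicted height.
- **Push down:** The force rose by about 1 N/mm, then jumped sharply about 8.5 mm below first contact, which I take as the head on its stop. It is held there with about 22 N of push and 50 N of grip.
- **Last pictures:** The flask stands upright in the cup with the gripper on the neck only. I judged this and the clearance from the mixer by eye. The plaster model and cork ring looked undisturbed; the flat insert was last seen untouched just before the push.

One small disagreement remains: a sideways force of about 5 N and a 1.1 mm shift in x under load, well inside the 4 mm allowed.

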